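Two-button release of a circuit-board test cradle

ROBOT

A 7-joint arm with a two-finger parallel gripper is mounted at the origin on the work surface. World frame = base frame: x ahead of the robot, y to its left, z up, the work surface at z = 0. Lengths are in m, angles in rad, forces in N, time in s.
With the tool pointing down it reaches from about 0.4 to 0.85 m from the base axis. Payload 4.5 kg.
Tool frame: the origin (TCP) lies midway between the tips of the shut fingers; the grasp point (between the pads) lies 19 mm behind it; z points along the fingers, y is the direction in which the jaws open and shut (so a half turn about z gives the same grasp; the last joint's range is limited). The gripper opens to 88 mm and grips with 3 to 60 N. Pads are 18 mm wide; open, the fingers measure 123 mm over their backs; the gripper's body (75 mm by 187 mm) begins 45 mm behind the grasp point.
Start: joints at [1.233, 0.689, -0.195, 1.565, 0.157, 0.902, -0.215], TCP at [0.227, -0.582, 0.239] pointing down, gripper open.
Joint ranges: [-3.01, 3.01], [-0.46, 2.08], [-1.47, 1.51], [0.13, 2.56], [-1, 4.14], [0.04, 2.09], [-2.66, 2.66]. Speed limits (rad/s): [2.57, 2.57, 3.14, 3.14, 3.14, 3.14, 3.14].

INTERFACE

Orientations are given as a unit quaternion [x, y, z, w].
In Python, from plant import r gives the robot as it stands.
- The arm moves only by the tool play_rows, never from a script. Its argument "targets" is a list of rows, each an object of numbers: "jaw": the closure, from 0 (fully open) to 1 (shut); "dx", "dy", "dz": the shift along the tool's x, y, z in m; "yaw": the turn about the tool's z in rad. A call has exactly 5 rows; each row shifts and turns the pose as measured when the row begins, along the tool's axes as they then stand; what a row does not reach is not made up. A row lasts 1/10 s, in which the tool goes at most 50 mm and 8.59 degrees, less where a joint would pass 70% of its speed; a pose out of reach is approached as far as the arm can. A call with a gripper value outside its range is refused whole. The fingers move at their own pace and stop on an object; "squeeze" is the grip in N (left out, the last holds). Time passes only in rows, so rows that do not move let the fingers close, or fill a call up. It gives the time, the measured TCP pose, the force and the opening at its end, in the units of the state.
- r.get_state(): the state, without advancing time (a new reading comes with each control period).
- r.snapshot(name): name is "scene" or "top"; returns a dict with "frame" (480x640x3 uint8, red, green, blue), "z_map" (480x640 float32, m along the optical axis (not along the pixel's ray), 0 where there is no reading), "mtx" (3x3 intrinsics, pixels), "position" and "orientation" of the camera in the world. Camera axes: x right, y up, looking along -z (the intrinsics and any distortion apply to the point x, -y, -z); pixel columns grow to the right and rows downward; lengths in m; the calibration is good to about 2 mm. A picture is of the moment at which its call begins.
- r.finish_job(): hands the job in, once; it reports no verdict.
The state is a dict: "clock": time; "q": joint angles; "qd": joint speeds; "joint_torque": joint torques, N m; "tool_pos": TCP position; "eef_rot": TCP orientation; "contact_force": force on the tool from outside, world axes, zero at the start; "moment": the same for the moment, N m; "opening": opening from 0.0 (shut) to 1.0 (fully open).
Only numpy, scipy, OpenCV 4.12 (cv2) and the standard library are available. Lean on these libraries where they do the work, as an engineer would, in place of code of your own. Each camera call takes 0.05 s, during which the arm holds its last target.

TASK

Raise the circuit board out of the test cradle: press the two round release buttons on the cradle's front ledge both at the same moment, one with each fingertip, and keep both down without a break until the carrier with the board has risen all the way up, then let both buttons spring back and take the hand clear. Grasp and lift nothing: do not touch the carrier or the board, and leave the meter, solder spool, jar and screwdriver where they are.

Things in the scene. Friction and masses are not known exactly. Their poses are not given: they have to be found in the camera images.
- cradle: Fixed test cradle, base plate 240 x 200 x 12 mm. Origin: centre of its underside on the bench, z up. Its -x side is the front, with the grey button ledge (70 mm along x, 150 along y, centred at x = -85 mm, top at z = 50 mm). Behind it an aluminium frame (x -50 to +120 mm, 180 mm along y, top at z = 55 mm) surrounds the carrier. Turned by up to 0.5 rad either way.
- button_left_top (a point): Centre of the top face of the left (cradle +y) release button: black, round, 28 mm across, in a steel collar 44 mm across. At rest it is at x = -85, y = +30, z = 74 mm in the cradle frame, 12 mm over the collar's top and 24 mm over the ledge; the point moves down with the button. The two buttons stand 60 mm apart, centre to centre, along the cradle's y.
- button_right_top (a point): Centre of the top face of the right (cradle -y) release button, the same as the left one, at x = -85, y = -30 mm in the cradle frame.
- button_left (a joint): Travel of the left button in m, straight down: 0 up, 0.008 fully down. About 1 N starts it and 3.5 N takes it fully down (7 N for the two together); it springs back when let go. It frees its catch from about 4.5 mm on: hold it at 6 mm or more.
- button_right (a joint): Travel of the right button in m, as the left.
- carrier (a joint): Height of the carrier in m: 0 down (locked), 0.025 fully up. A damped spring raises it in 3 to 4 s, only while both buttons are down; either button let up stops it at the next tooth of its catch. Once fully up it stays up by itself.
- carrier_mid (a point): Centre of the carrier's top face, a grey plate 130 x 150 mm behind the ledge, at x = +40 mm in the cradle frame, z = 45 mm down and 70 mm up. Eight small black ribs on it (8 mm high) locate the board.
- board_mid (a point): Centre of the loose green circuit board, 90 x 120 x 4 mm (parts on it up to 12 mm above its underside), lying on the carrier. Not to be touched.
- meter: Red handheld multimeter lying loose on the bench, 150 x 75 x 39 mm (dial to 46 mm); origin at the centre of its underside. Bystander.
- spool: Loose aluminium solder spool standing on end, 50 mm across, 38 mm high; origin at the centre of its underside. Bystander.
- jar: Loose small amber flux jar with black cap, 44 mm across, about 45 mm high; origin at the centre of its underside. Bystander.
- driver: Loose red-handled screwdriver lying on the bench, about 200 mm long along its own x, 26 mm thick at the handle; origin half-way along. Bystander.
Mind the look-alikes: they are no part of the job. Of the things that look like the part that bears board_mid, the smallest one is meant.

How it is judged:
On the way, in this order (a step that is already met when the one before it is completed fails the run):
1. both buttons are down together while the carrier is still low (value of joint each of button_left, button_right above 0.004 m and value of joint carrier below 0.006 m), for 0.1 s.
2. both buttons are still held down when the carrier is fully up (value of joint each of button_left, button_right above 0.004 m and value of joint carrier above 0.0235 m), for 0.1 s.
At the end, for the whole second after the job is handed in: The carrier is up (at least 23.5 of 25 mm), both buttons have sprung back (within 1.5 mm of their rest), the board lies flat in its place on the raised carrier, and the bystanders are within 15 mm of where they stood (value of joint carrier above 0.0235 m and value of joint each of button_left, button_right below 0.0015 m and horizontal distance between board_mid and carrier_mid below 0.008 m and z of board_mid in the frame of cradle between 0.068 and 0.078 m and angle between board_mid's own z axis and vertical below 0.1 rad and distance of each of meter, spool, jar, driver from where it was at the start of the episode below 0.015 m); the robot touches nothing.
It fails at once if one button pressed on its own (beyond 5.5 mm while the other is down less than 1 mm) ((value of joint button_left above 0.0055 m and value of joint button_right below 0.001 m) or (value of joint button_right above 0.0055 m and value of joint button_left below 0.001 m)).
It fails at once if a button let up while the carrier is on its way (between 4 and 22 mm) (value of joint carrier between 0.004 and 0.022 m and value of joint any of button_left, button_right below 0.002 m).
It fails at once if the carrier or the board touched by the robot (more than 1 N) (contact force between any of the arm, the fingers and carrier above 1 N or contact force between any of the fingers, the arm and board above 1 N).
It fails at once if the board lifted off the carrier (distance between board_mid and carrier_mid above 0.015 m).
It fails at once if a bystander moved more than 15 mm (distance of any of meter, spool, jar, driver from where it was at the start of the episode above 0.015 m).
It also fails if it takes over 35 s, if anything falls off the work surface, if the arm or the gripper's body presses on something with over 40 N, if the wrist force passes 120 N, or if a joint passes its speed limit or range.

## Working session

There is one attempt and no reset: what is moved stays moved. The work goes in short steps, Python scripts to look and compute and a tool call to move; the robot and the scene stay as the last step left them, time stands still between calls to the robot, and variables do not carry over. Pictures are saved under pics/ and viewed, and the job is handed in when it is done.

Besides the shell and the picture viewer there is one more tool, called after "Emit:" as name(argument=value, ...), one argument or row to a line, values as JSON. play_rows: Moves the arm, as the interface text tells. Its arguments: {"type":"object","properties":{"targets":{"type":"array"},"squeeze":{"type":"number"}},"required":["targets"]}

```bash
mkdir -p pics; ls; python3 - <<'E'
from plant import r
import cv2,numpy as np
s=r.get_state()
for k in s: print(k,np.round(s[k],4))
for n in("scene","top"):
    d=r.snapshot(n)
    cv2.imwrite(f"pics/{n}0.png",d["frame"][:,:,::-1])
    np.savez(f"{n}0.npz",**d)
    print(n,d["mtx"],d["position"],d["orientation"],[k for k in d])
E
```

```text
pics
clock 0.0
q [ 1.2328  0.69   -0.1945  1.5663  0.1573  0.9025 -0.2151]
qd [-0.0003  0.0014  0.0013  0.0004 -0.0006  0.0008 -0.0006]
joint_torque [-8.00000e-04 -5.27573e+01 -1.26770e+00 -1.53430e+01 -5.28000e-02
  6.60000e-03  2.00000e-04]
tool_pos [ 0.2268 -0.5817  0.2379]
eef_rot [ 9.828e-01  1.849e-01 -2.000e-04 -9.000e-04]
contact_force [0.8908 0.2519 0.3923]
moment [ 0.0134 -0.0199 -0.0072]
opening 1.002
scene [[539.18623067   0.         320.93779998]
 [  0.         539.18623067 241.85344415]
 [  0.           0.           1.        ]] [ 1.34136743 -0.08572942  0.73401452] [0.3140123  0.25932627 0.59477525 0.69310069] ['frame', 'z_map', 'mtx', 'position', 'orientation']
top [[603.99975592   0.         325.8872167 ]
 [  0.         603.99975592 242.27994851]
 [  0.           0.           1.        ]] [0.49040095 0.05872773 1.33685062] [-0.04213882  0.03550883  0.71328672 -0.69870273] ['frame', 'z_map', 'mtx', 'position', 'orientation']
```

View pics/scene0.png

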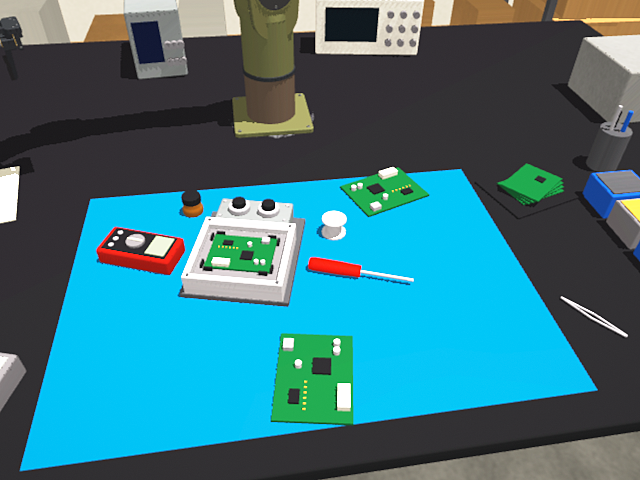

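View pics/top0.png

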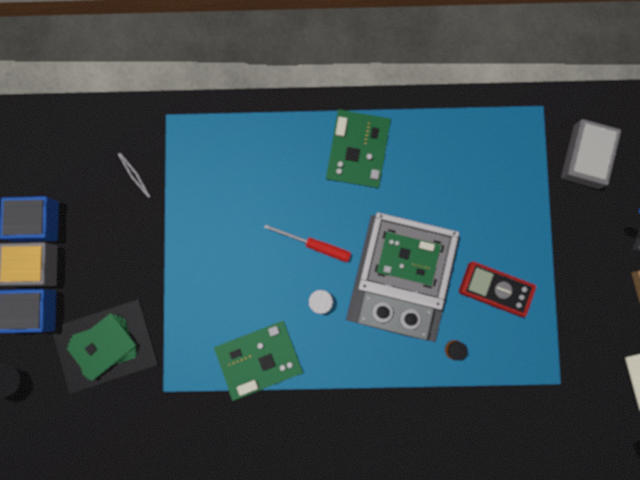

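```bash
cat > h.py <<'E'
import numpy as np,cv2
from scipy.spatial.transform import Rotation as R
def load(n): return dict(np.load(n+".npz"))
def ray(d,u,v):
    K=d["mtx"];p=np.array([(u-K[0,2])/K[0,0],-(v-K[1,2])/K[1,1],-1.])
    return d["position"],R.from_quat(d["orientation"]).apply(p)
def at_z(d,u,v,z):
    o,k=ray(d,u,v);return o+k*(z-o[2])/k[2]
def depth(d,u,v):
    o,k=ray(d,u,v);return o+k*d["z_map"][int(round(v)),int(round(u))]
def tri(d1,p1,d2,p2):
    o1,k1=ray(d1,*p1);o2,k2=ray(d2,*p2)
    A=np.stack([k1,-k2],1);s=np.linalg.lstsq(A,o2-o1,rcond=None)[0]
    a=o1+k1*s[0];b=o2+k2*s[1];return (a+b)/2,np.linalg.norm(a-b)
E
python3 - <<'E'
from h import *
for n,(x0,y0,x1,y1),f in(("top",(340,200,480,350),5),("scene",(170,180,320,310),5)):
    im=cv2.imread(f"pics/{n}0.png")[y0:y1,x0:x1]
    im=cv2.resize(im,None,fx=f,fy=f,interpolation=cv2.INTER_CUBIC)
    if n=="top": im=cv2.resize(im,(560,600))
    cv2.imwrite(f"pics/{n}0c.png",im[:600,:800])
    print(im.shape)
E
```

```text
(600, 560, 3)
(650, 750, 3)
```

View pics/top0c.png

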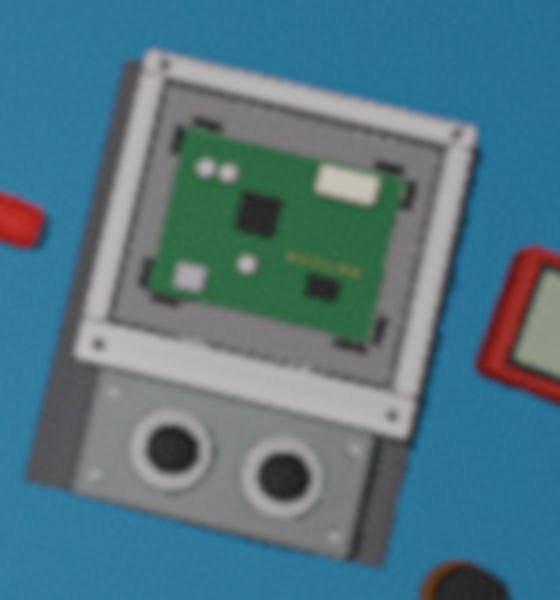

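View pics/scene0c.png

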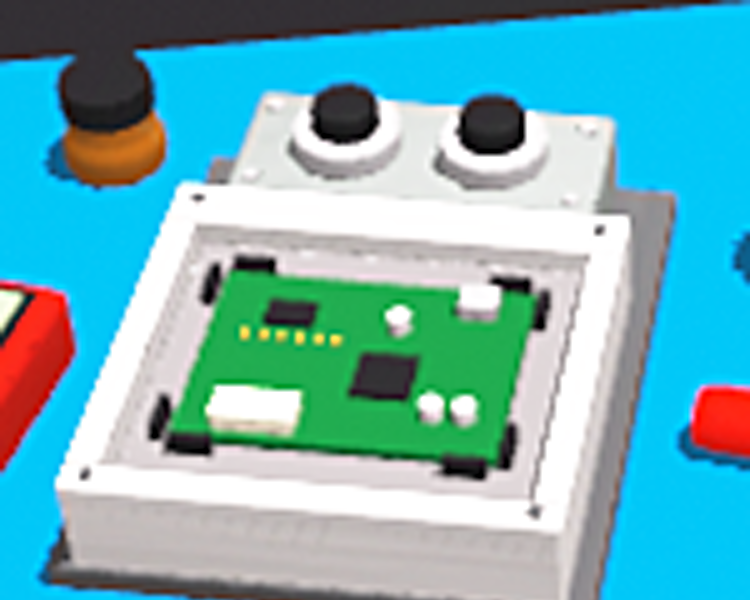

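```bash
python3 - <<'E'
from h import *
T=load("top0");S=load("scene0")
c=lambda x,y:(340+x/4-.375,200+y/4-.375)
e=lambda x,y:(170+x/5-.4,180+y/5-.4)
for a,b in(((172,449),(492,113)),((284,475),(345,101))):
    print("tri",tri(T,c(*a),S,e(*b)),"z74",at_z(T,*c(*a),.074),at_z(S,*e(*b),.074),"dep",depth(T,*c(*a)),depth(S,*e(*b)))
# frame corners z=.055 (outer screws)
fr=[(150,50),(477,128),(75,358),(410,438)]
W=[at_z(T,*c(*p),.055) for p in fr]; print(np.round(W,4))
# collars
for p in ((171,449),(283,476)): print("collar",at_z(T,*c(*p),.062))
for p in((260,180),(130,300),): print("dep",depth(T,*c(*p)))
jar=(456,350);spool=(320,302)
for n,p in(("jar",jar),("spool",spool),("meter",(498,290)),("drvtip",(266,227)),("drvend",(349,256))): print(n,depth(T,*p))
E
```

```text
tri (array([ 0.48203215, -0.04592233,  0.07108231]), np.float64(0.0001220947241317774)) z74 [ 0.48205814 -0.04562036  0.074     ] [ 0.48580108 -0.04615743  0.074     ] dep [ 0.4820731  -0.04543324  0.07626451] [ 0.4845486  -0.0460995   0.07303379]
tri (array([ 0.46748423, -0.10349454,  0.07223406]), np.float64(0.00021889027330935877)) z74 [ 0.46752488 -0.10315814  0.074     ] [ 0.4697893  -0.10355544  0.074     ] dep [ 0.46753753 -0.1030686   0.0746985 ] [ 0.47079985 -0.10353477  0.07476525]
[[ 0.6947 -0.0419  0.055 ]
 [ 0.6488 -0.2149  0.055 ]
 [ 0.5308  0.0026  0.055 ]
 [ 0.4852 -0.1725  0.055 ]]
collar [ 0.48198934 -0.04608877  0.062     ]
collar [ 0.46679936 -0.10415606  0.062     ]
dep [ 0.62377583 -0.09887535  0.05072136]
dep [ 0.56138383 -0.02799765  0.04501793]
jar [ 0.3991737  -0.19958951  0.04669473]
spool [0.50550268 0.0846809  0.03708676]
meter [ 0.52324355 -0.29544456  0.04170624]
drvtip [0.67346235 0.20160378 0.01254022]
drvend [0.60477214 0.0196106  0.01720956]
```

The three green boards are at top-view pixels (358,148), (258,360) and (408,260). The one on the carrier, (408,260), is the smallest, and it lies in the only cradle. Its buttons are at top-view pixels (383,312) for the left and (411,318) for the right, confirmed in the crops. They triangulate to about (0.4825, -0.046) and (0.468, -0.1035), z 0.072, 59.5 mm apart, with cradle yaw ≈ -0.257.

```bash
cat >> h.py <<'E'
TH=-0.257; MID=np.array([.4755,-.0747])
def plan(z,n=5,mid=None,th=TH):
    from plant import r
    mid=MID if mid is None else mid
    s=r.get_state();p=np.array(s["tool_pos"]);M=R.from_quat(s["eef_rot"]).as_matrix()
    a=np.arctan2(M[1,0],M[0,0]);tgt=np.array([*mid,z])
    d=M.T@(tgt-p)
    print("t",s["clock"],"p",np.round(p,4),"xang",round(a,4),"zax",np.round(M[:,2],4),"F",np.round(s["contact_force"],2),"open",round(s["opening"],3))
    print("tool shift",np.round(d,4),"yaw",round((a-th+np.pi)%(2*np.pi)-np.pi,4),"q",np.round(s["q"],2))
    return d,a
E
python3 -c "
from h import *
plan(.2)"
```

```text
t 0.1 p [ 0.2268 -0.5818  0.238 ] xang 0.3719 zax [-7.0e-04  1.5e-03 -1.0e+00] F [-0.13 -0.46  0.38] open 1.001
tool shift [ 0.416  -0.382   0.0386] yaw 0.6289 q [ 1.23  0.69 -0.19  1.57  0.16  0.9  -0.22]
```

Emit:
play_rows(
  targets=[
    {"jaw":0.48,"dx":0.033,"dy":-0.03,"dz":0.0,"yaw":0.126},
    {"jaw":0.48,"dx":0.029,"dy":-0.034,"dz":0.0,"yaw":0.126},
    {"jaw":0.48,"dx":0.024,"dy":-0.038,"dz":0.0,"yaw":0.126},
    {"jaw":0.48,"dx":0.02,"dy":-0.04,"dz":0.0,"yaw":0.126},
    {"jaw":0.48,"dx":0.014,"dy":-0.043,"dz":0.0,"yaw":0.126},
  ],
)

```text
clock: 0.6
tool_pos: [0.3249, -0.382, 0.235]
eef_rot: [0.989, -0.148, -0.002, 0.0]
contact_force: [1.2, -0.8, -0.3]
opening: 0.569
```

```bash
python3 -c "
from h import *
plan(.2)"
```

```text
t 0.6 p [ 0.3249 -0.382   0.235 ] xang -0.298 zax [-3.4e-03 -5.0e-04 -1.0e+00] F [ 1.24 -0.75 -0.25] open 0.569
tool shift [ 0.0539 -0.338   0.0344] yaw -0.041 q [ 0.76  0.53  0.02  1.94 -0.01  0.67 -1.08]
```

Emit:
play_rows(
  targets=[
    {"jaw":0.48,"dx":0.007,"dy":-0.045,"dz":0.004,"yaw":-0.01},
    {"jaw":0.48,"dx":0.007,"dy":-0.045,"dz":0.004,"yaw":-0.01},
    {"jaw":0.48,"dx":0.007,"dy":-0.045,"dz":0.004,"yaw":-0.01},
    {"jaw":0.48,"dx":0.007,"dy":-0.045,"dz":0.004,"yaw":-0.01},
    {"jaw":0.48,"dx":0.007,"dy":-0.045,"dz":0.004,"yaw":0.0},
  ],
)

```text
clock: 1.1
tool_pos: [0.4236, -0.1668, 0.2138]
eef_rot: [0.992, -0.13, -0.001, 0.001]
contact_force: [0.8, -0.9, 0.5]
opening: 0.522
```

```bash
python3 -c "
from h import *
plan(.2)"
```

```text
t 1.1 p [ 0.4236 -0.1668  0.2138] xang -0.2605 zax [-0.0028 -0.0012 -1.    ] F [ 0.76 -0.88  0.48] open 0.522
tool shift [ 0.0264 -0.1024  0.0135] yaw -0.0035 q [ 0.24  0.52  0.05  2.09 -0.04  0.53 -1.51]
```

Emit:
play_rows(
  targets=[
    {"jaw":0.48,"dx":0.01,"dy":-0.04,"dz":0.005,"yaw":0.0},
    {"jaw":0.48,"dx":0.009,"dy":-0.035,"dz":0.005,"yaw":0.0},
    {"jaw":0.48,"dx":0.005,"dy":-0.016,"dz":0.004,"yaw":0.0},
    {"jaw":0.48,"dx":0.0,"dy":0.0,"dz":0.0,"yaw":0.0},
    {"jaw":0.48,"dx":0.0,"dy":0.0,"dz":0.0,"yaw":0.0},
  ],
)

```text
clock: 1.6
tool_pos: [0.4729, -0.0731, 0.1977]
eef_rot: [0.992, -0.123, -0.002, -0.001]
contact_force: [-0.5, -0.6, 0.5]
opening: 0.52
```

```bash
python3 -c "
from h import *
from plant import r
plan(.2)
for n in ('scene','top'):
    d=r.snapshot(n);np.savez(n+'1.npz',**d);cv2.imwrite(f'pics/{n}1.png',d['frame'][:,:,::-1])
"
```

```text
t 1.6 p [ 0.4729 -0.0731  0.1977] xang -0.246 zax [-0.0044  0.0025 -1.    ] F [-0.46 -0.57  0.47] open 0.52
tool shift [ 0.0029  0.0009 -0.0023] yaw 0.011 q [ 0.02  0.57  0.06  2.04 -0.07  0.53 -1.68]
```

View pics/scene1.png

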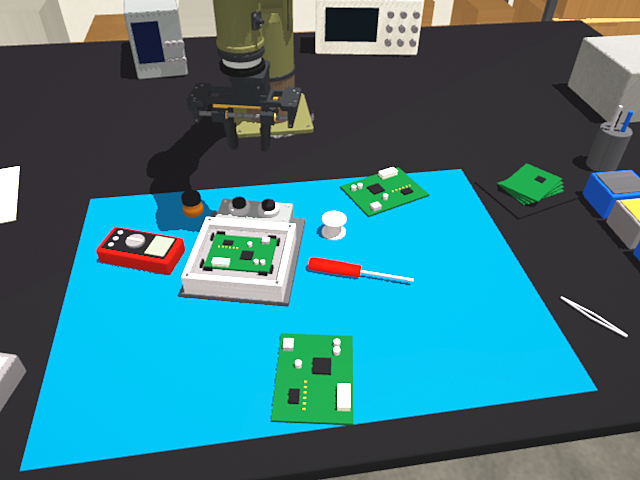

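View pics/top1.png

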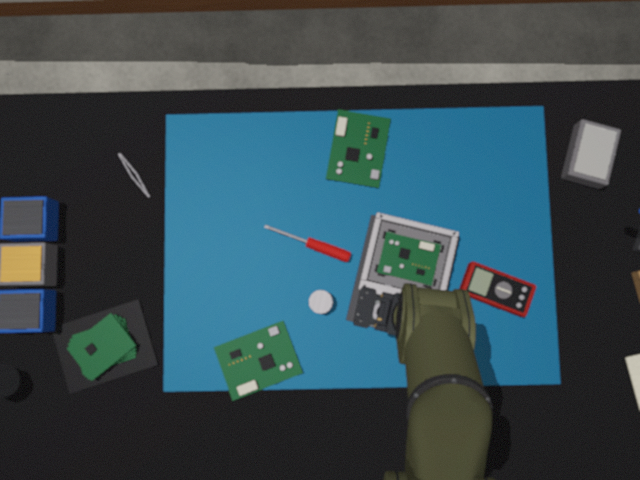

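```bash
python3 -c "
from h import *
im=cv2.imread('pics/scene1.png')[70:150,185:310]
cv2.imwrite('pics/s1c.png',cv2.resize(im,None,fx=6,fy=6,interpolation=cv2.INTER_CUBIC))
d=load('scene1')
M=None
for v in (115,125,132,138,142,145,148):
    print(v,[ (u,*np.round(depth(d,u,v),3)) for u in range(224,276,3)  if depth(d,u,v)[0]>.3])
"
```

```text
115 [(224, np.float64(0.499), np.float64(-0.112), np.float64(0.278)), (227, np.float64(0.492), np.float64(-0.107), np.float64(0.274)), (230, np.float64(0.495), np.float64(-0.102), np.float64(0.275)), (233, np.float64(0.494), np.float64(-0.097), np.float64(0.275)), (236, np.float64(0.497), np.float64(-0.092), np.float64(0.276)), (239, np.float64(0.498), np.float64(-0.086), np.float64(0.276)), (242, np.float64(0.501), np.float64(-0.081), np.float64(0.278)), (245, np.float64(0.5), np.float64(-0.076), np.float64(0.276)), (248, np.float64(0.504), np.float64(-0.071), np.float64(0.278)), (251, np.float64(0.502), np.float64(-0.066), np.float64(0.277)), (254, np.float64(0.506), np.float64(-0.061), np.float64(0.279)), (257, np.float64(0.503), np.float64(-0.056), np.float64(0.277)), (260, np.float64(0.514), np.float64(-0.051), np.float64(0.282)), (263, np.float64(0.518), np.float64(-0.047), np.float64(0.284)), (266, np.float64(0.518), np.float64(-0.041), np.float64(0.284)), (269, np.float64(0.515), np.float64(-0.036), np.float64(0.282)), (272, np.float64(0.517), np.float64(-0.031), np.float64(0
[... 1991 characters left out ...]
0.477), np.float64(-0.108), np.float64(0.206)), (233, np.float64(0.474), np.float64(-0.103), np.float64(0.203)), (236, np.float64(0.472), np.float64(-0.097), np.float64(0.202)), (260, np.float64(0.486), np.float64(-0.054), np.float64(0.206)), (263, np.float64(0.491), np.float64(-0.049), np.float64(0.209)), (266, np.float64(0.489), np.float64(-0.043), np.float64(0.208))]
148 [(224, np.float64(1.341), np.float64(-0.086), np.float64(0.734)), (230, np.float64(0.478), np.float64(-0.109), np.float64(0.2)), (233, np.float64(0.477), np.float64(-0.103), np.float64(0.199)), (263, np.float64(0.489), np.float64(-0.049), np.float64(0.202)), (266, np.float64(0.493), np.float64(-0.044), np.float64(0.204))]
```

View pics/s1c.png

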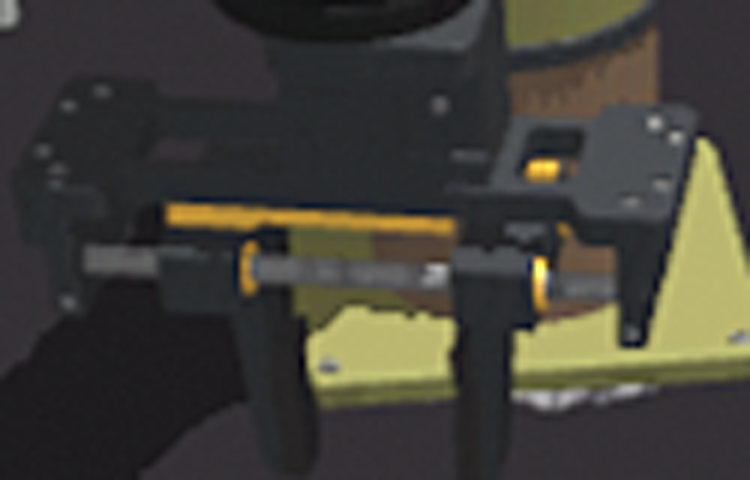

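Emit:
play_rows(
  targets=[
    {"jaw":0.48,"dx":0.003,"dy":0.001,"dz":0.03,"yaw":-0.01},
    {"jaw":0.48,"dx":0.0,"dy":0.0,"dz":0.03,"yaw":0.0},
    {"jaw":0.48,"dx":0.0,"dy":0.0,"dz":0.03,"yaw":0.0},
    {"jaw":0.48,"dx":0.0,"dy":0.0,"dz":0.015,"yaw":0.0},
    {"jaw":0.48,"dx":0.0,"dy":0.0,"dz":0.0,"yaw":0.0},
  ],
)

```text
clock: 2.2
tool_pos: [0.4746, -0.0853, 0.0922]
eef_rot: [0.992, -0.126, 0.001, 0.001]
contact_force: [-0.5, -0.6, -1.1]
opening: 0.518
```

```bash
python3 -c "
from h import *
from plant import r
plan(.073)
for n in ('scene',):
    d=r.snapshot(n);np.savez(n+'2.npz',**d)
    im=d['frame'][:,:,::-1][140:240,190:310]
    cv2.imwrite('pics/s2c.png',cv2.resize(im,None,fx=6,fy=6,interpolation=cv2.INTER_CUBIC))
"
```

```text
t 2.2 p [ 0.4746 -0.0853  0.0922] xang -0.2525 zax [ 0.0013 -0.0023 -1.    ] F [-0.52 -0.63 -1.09] open 0.518
tool shift [-0.0018 -0.0105  0.0192] yaw 0.0045 q [ 0.06  0.77  0.03  2.12 -0.08  0.25 -1.66]
```

View pics/s2c.png

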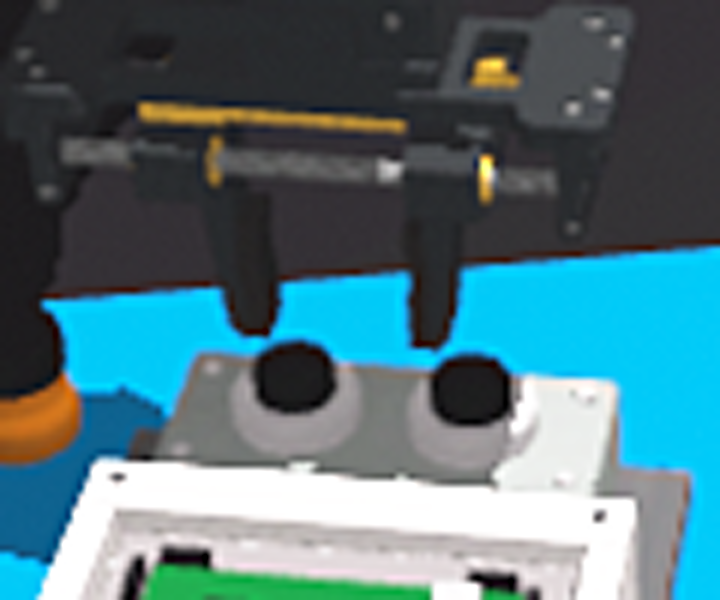

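The fingertips, at crop pixels (255,330) and (432,345), sit about 11 mm left of the buttons at (295,375) and (470,388). The measured TCP drift says the same. I'll correct sideways at this height before pressing.

Emit:
play_rows(
  targets=[
    {"jaw":0.48,"dx":-0.002,"dy":-0.01,"dz":0.0,"yaw":0.004},
    {"jaw":0.48,"dx":0.0,"dy":0.0,"dz":0.0,"yaw":0.0},
    {"jaw":0.48,"dx":0.0,"dy":0.0,"dz":0.003,"yaw":0.0},
    {"jaw":0.48,"dx":0.0,"dy":0.0,"dz":0.003,"yaw":0.0},
    {"jaw":0.48,"dx":0.0,"dy":0.0,"dz":0.0,"yaw":0.0},
  ],
)

```text
clock: 2.75
tool_pos: [0.4774, -0.076, 0.0904]
eef_rot: [0.992, -0.129, 0.005, 0.001]
contact_force: [-0.4, 0.5, 0.3]
opening: 0.518
```

```bash
python3 -c "
from h import *
from plant import r
plan(.073)
for n in ('scene',):
    d=r.snapshot(n);np.savez(n+'3.npz',**d)
    im=d['frame'][:,:,::-1][140:240,190:310]
    cv2.imwrite('pics/s3c.png',cv2.resize(im,None,fx=6,fy=6,interpolation=cv2.INTER_CUBIC))
"
```

```text
t 2.75 p [ 0.4774 -0.076   0.0904] xang -0.2593 zax [ 0.0089 -0.0038 -1.    ] F [-0.43  0.49  0.28] open 0.518
tool shift [-0.0023 -0.0008  0.0174] yaw -0.0023 q [ 0.04  0.77  0.03  2.12 -0.09  0.24 -1.68]
```

View pics/s3c.png

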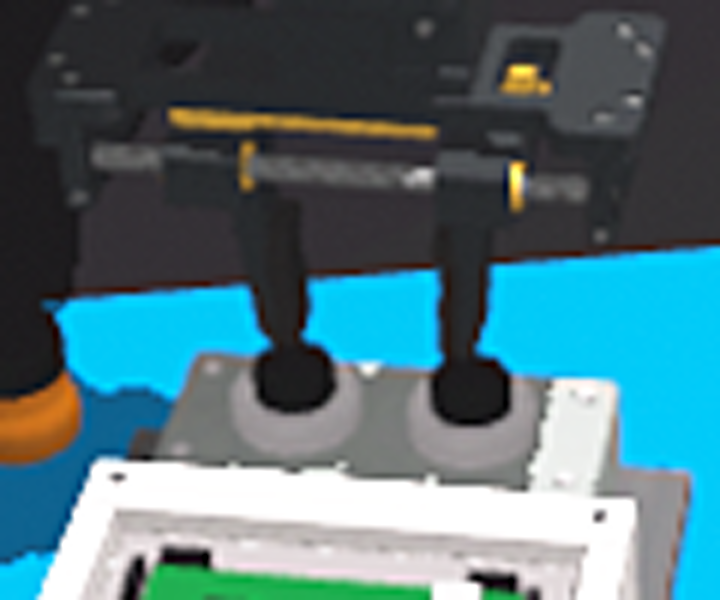

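The fingertips are now lined up with both buttons: crop (285,340) over (295,375), and (465,350) over (470,388). Next I'll approach to near contact.

Emit:
play_rows(
  targets=[
    {"jaw":0.48,"dx":-0.002,"dy":-0.001,"dz":0.005,"yaw":0.0},
    {"jaw":0.48,"dx":0.0,"dy":0.0,"dz":0.005,"yaw":0.0},
    {"jaw":0.48,"dx":0.0,"dy":0.0,"dz":0.004,"yaw":0.0},
    {"jaw":0.48,"dx":0.0,"dy":0.0,"dz":0.0,"yaw":0.0},
    {"jaw":0.48,"dx":0.0,"dy":0.0,"dz":0.0,"yaw":0.0},
  ],
)

```text
clock: 3.3
tool_pos: [0.4756, -0.0745, 0.0749]
eef_rot: [0.992, -0.129, 0.004, 0.001]
contact_force: [0.4, -0.4, 0.1]
opening: 0.52
```

```bash
python3 -c "
from h import *
plan(.073)
"
```

```text
t 3.3 p [ 0.4756 -0.0745  0.0749] xang -0.2595 zax [ 0.0084 -0.0038 -1.    ] F [ 0.37 -0.43  0.12] open 0.52
tool shift [-0.      0.0002  0.0019] yaw -0.0025 q [ 0.04  0.8   0.03  2.13 -0.09  0.2  -1.68]
```

Emit:
play_rows(
  targets=[
    {"jaw":0.48,"dx":0.0,"dy":0.0,"dz":0.005,"yaw":0.0},
    {"jaw":0.48,"dx":0.0,"dy":0.0,"dz":0.004,"yaw":0.0},
    {"jaw":0.48,"dx":0.0,"dy":0.0,"dz":0.002,"yaw":0.0},
    {"jaw":0.48,"dx":0.0,"dy":0.0,"dz":0.001,"yaw":0.0},
    {"jaw":0.48,"dx":0.0,"dy":0.0,"dz":0.001,"yaw":0.0},
  ],
)

```text
clock: 3.8
tool_pos: [0.4757, -0.0746, 0.0664]
eef_rot: [0.992, -0.129, 0.006, 0.001]
contact_force: [-0.7, 0.2, 10.0]
opening: 0.518
```

```bash
python3 -c "
from h import *
from plant import r
plan(.0655)
"
```

```text
t 3.8 p [ 0.4757 -0.0746  0.0664] xang -0.2597 zax [ 0.0121 -0.0036 -0.9999] F [-0.67  0.19  9.98] open 0.518
tool shift [-0.0002  0.0002  0.0009] yaw -0.0027 q [ 0.04  0.82  0.03  2.14 -0.09  0.17 -1.68]
```

Emit:
play_rows(
  targets=[
    {"jaw":0.48,"dx":0.0,"dy":0.0,"dz":0.001,"yaw":0.0},
    {"jaw":0.48,"dx":0.0,"dy":0.0,"dz":0.001,"yaw":0.0},
    {"jaw":0.48,"dx":0.0,"dy":0.0,"dz":0.001,"yaw":0.0},
    {"jaw":0.48,"dx":0.0,"dy":0.0,"dz":0.001,"yaw":0.0},
    {"jaw":0.48,"dx":0.0,"dy":0.0,"dz":0.001,"yaw":0.0},
  ],
)

```text
clock: 4.3
tool_pos: [0.4757, -0.0746, 0.0664]
eef_rot: [0.992, -0.129, 0.008, 0.001]
contact_force: [-2.1, 0.8, 14.8]
opening: 0.515
```

```bash
python3 -c "
from h import *
from plant import r
plan(.0655)
d=r.snapshot('scene')
im=d['frame'][:,:,::-1][170:300,170:310]
cv2.imwrite('pics/s4c.png',cv2.resize(im,None,fx=4.5,fy=4.5,interpolation=cv2.INTER_CUBIC))
"
```

```text
t 4.3 p [ 0.4757 -0.0746  0.0664] xang -0.2596 zax [ 0.0161 -0.0035 -0.9999] F [-2.15  0.82 14.79] open 0.515
tool shift [-0.0002  0.0002  0.0009] yaw -0.0026 q [ 0.04  0.82  0.02  2.14 -0.09  0.16 -1.68]
```

View pics/s4c.png

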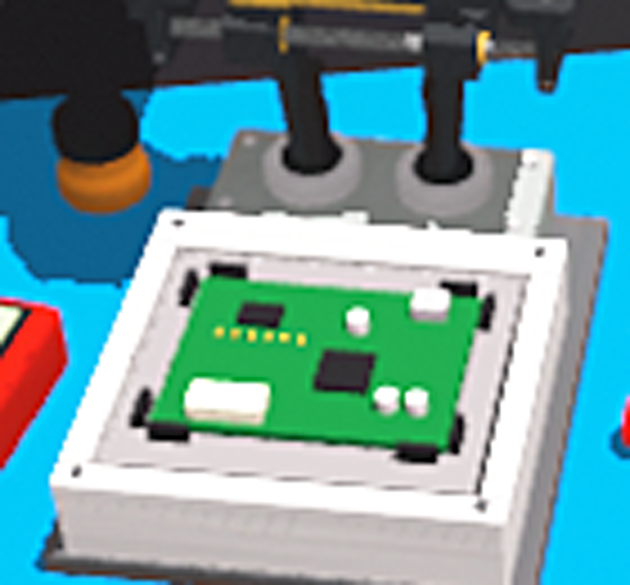

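Both buttons are pressed into their collars, at (310,155) and (443,165), and the carrier is rising. The force of 14.8 N exceeds 7 N, so both are bottomed. I'll hold with a lighter push.

Emit:
play_rows(
  targets=[
    {"jaw":0.48,"dx":0.0,"dy":0.0,"dz":0.0005,"yaw":0.0},
    {"jaw":0.48,"dx":0.0,"dy":0.0,"dz":0.0005,"yaw":0.0},
    {"jaw":0.48,"dx":0.0,"dy":0.0,"dz":0.0005,"yaw":0.0},
    {"jaw":0.48,"dx":0.0,"dy":0.0,"dz":0.0005,"yaw":0.0},
    {"jaw":0.48,"dx":0.0,"dy":0.0,"dz":0.0005,"yaw":0.0},
  ],
)

```text
clock: 4.85
tool_pos: [0.4757, -0.0745, 0.0665]
eef_rot: [0.992, -0.129, 0.01, 0.0]
contact_force: [-1.1, 1.5, 9.8]
opening: 0.52
```

```bash
python3 -c "
from h import *
plan(.0655)
"
```

```text
t 4.85 p [ 0.4757 -0.0745  0.0665] xang -0.2595 zax [ 0.0187 -0.0034 -0.9998] F [-1.09  1.54  9.77] open 0.52
tool shift [-0.0002  0.0002  0.001 ] yaw -0.0025 q [ 0.04  0.82  0.02  2.14 -0.09  0.16 -1.68]
```

Emit:
play_rows(
  targets=[
    {"jaw":0.48,"dx":0.0,"dy":0.0,"dz":0.0007,"yaw":0.0},
    {"jaw":0.48,"dx":0.0,"dy":0.0,"dz":0.0007,"yaw":0.0},
    {"jaw":0.48,"dx":0.0,"dy":0.0,"dz":0.0007,"yaw":0.0},
    {"jaw":0.48,"dx":0.0,"dy":0.0,"dz":0.0007,"yaw":0.0},
    {"jaw":0.48,"dx":0.0,"dy":0.0,"dz":0.0007,"yaw":0.0},
  ],
)

```text
clock: 5.35
tool_pos: [0.4757, -0.0745, 0.0665]
eef_rot: [0.992, -0.129, 0.011, 0.0]
contact_force: [-1.8, 0.9, 12.0]
opening: 0.52
```

Emit:
play_rows(
  targets=[
    {"jaw":0.48,"dx":0.0,"dy":0.0,"dz":0.0007,"yaw":0.0},
    {"jaw":0.48,"dx":0.0,"dy":0.0,"dz":0.0007,"yaw":0.0},
    {"jaw":0.48,"dx":0.0,"dy":0.0,"dz":0.0007,"yaw":0.0},
    {"jaw":0.48,"dx":0.0,"dy":0.0,"dz":0.0007,"yaw":0.0},
    {"jaw":0.48,"dx":0.0,"dy":0.0,"dz":0.0007,"yaw":0.0},
  ],
)

```text
clock: 5.85
tool_pos: [0.4757, -0.0745, 0.0665]
eef_rot: [0.992, -0.129, 0.012, 0.0]
contact_force: [-0.8, -0.1, 11.5]
opening: 0.519
```

```bash
python3 -c "
from h import *
plan(.0655)
"
```

```text
t 5.85 p [ 0.4757 -0.0745  0.0665] xang -0.2596 zax [ 0.0246 -0.0034 -0.9997] F [-0.85 -0.11 11.55] open 0.519
tool shift [-0.0002  0.0002  0.001 ] yaw -0.0026 q [ 0.05  0.82  0.02  2.15 -0.09  0.15 -1.68]
```

Emit:
play_rows(
  targets=[
    {"jaw":0.48,"dx":0.0,"dy":0.0,"dz":0.0007,"yaw":0.0},
    {"jaw":0.48,"dx":0.0,"dy":0.0,"dz":0.0007,"yaw":0.0},
    {"jaw":0.48,"dx":0.0,"dy":0.0,"dz":0.0007,"yaw":0.0},
    {"jaw":0.48,"dx":0.0,"dy":0.0,"dz":0.0007,"yaw":0.0},
    {"jaw":0.48,"dx":0.0,"dy":0.0,"dz":0.0007,"yaw":0.0},
  ],
)

```text
clock: 6.35
tool_pos: [0.4757, -0.0745, 0.0665]
eef_rot: [0.991, -0.129, 0.014, -0.0]
contact_force: [-1.8, 1.0, 11.2]
opening: 0.52
```

Emit:
play_rows(
  targets=[
    {"jaw":0.48,"dx":0.0,"dy":0.0,"dz":0.0007,"yaw":0.0},
    {"jaw":0.48,"dx":0.0,"dy":0.0,"dz":0.0007,"yaw":0.0},
    {"jaw":0.48,"dx":0.0,"dy":0.0,"dz":0.0007,"yaw":0.0},
    {"jaw":0.48,"dx":0.0,"dy":0.0,"dz":0.0007,"yaw":0.0},
    {"jaw":0.48,"dx":0.0,"dy":0.0,"dz":0.0007,"yaw":0.0},
  ],
)

```text
clock: 6.85
tool_pos: [0.4757, -0.0746, 0.0666]
eef_rot: [0.991, -0.129, 0.015, -0.0]
contact_force: [-1.3, 0.5, 11.7]
opening: 0.522
```

```bash
python3 -c "
from h import *
from plant import r
plan(.0655)
d=r.snapshot('scene');np.savez('scene5.npz',**d)
im=d['frame'][:,:,::-1][170:300,170:310]
cv2.imwrite('pics/s5c.png',cv2.resize(im,None,fx=4.5,fy=4.5,interpolation=cv2.INTER_CUBIC))
"
```

```text
t 6.85 p [ 0.4757 -0.0746  0.0666] xang -0.2597 zax [ 0.0308 -0.0035 -0.9995] F [-1.34  0.55 11.72] open 0.522
tool shift [-0.0002  0.0002  0.0011] yaw -0.0027 q [ 0.05  0.82  0.02  2.16 -0.09  0.14 -1.68]
```

View pics/s5c.png

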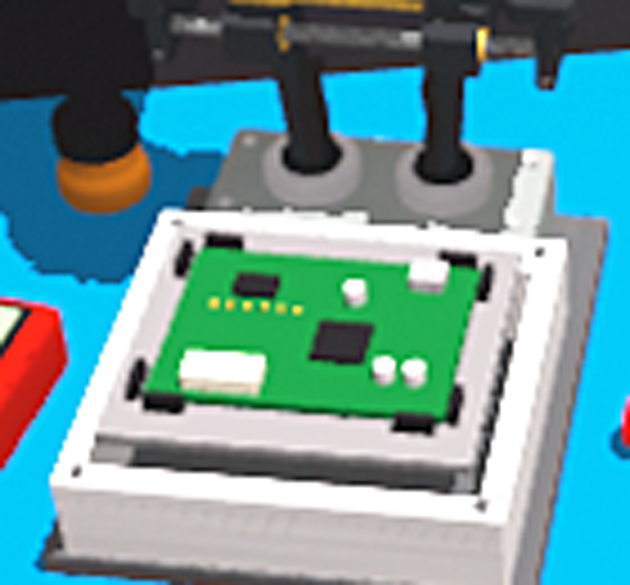

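The carrier is well up and the buttons are still down. I'll keep holding and measure the board height from depth.

Emit:
play_rows(
  targets=[
    {"jaw":0.48,"dx":0.0,"dy":0.0,"dz":0.0007,"yaw":0.0},
    {"jaw":0.48,"dx":0.0,"dy":0.0,"dz":0.0007,"yaw":0.0},
    {"jaw":0.48,"dx":0.0,"dy":0.0,"dz":0.0007,"yaw":0.0},
    {"jaw":0.48,"dx":0.0,"dy":0.0,"dz":0.0007,"yaw":0.0},
    {"jaw":0.48,"dx":0.0,"dy":0.0,"dz":0.0007,"yaw":0.0},
  ],
)

```text
clock: 7.4
tool_pos: [0.4757, -0.0745, 0.0666]
eef_rot: [0.991, -0.129, 0.017, -0.0]
contact_force: [-1.8, 0.4, 11.1]
opening: 0.523
```

```bash
cat > bz.py <<'E'
from h import *
import sys
from plant import r
n=sys.argv[1]
plan(.0655)
d=r.snapshot('scene');np.savez(n+'.npz',**d)
im=d['frame'][:,:,::-1][170:300,170:310]
cv2.imwrite(f'pics/{n}.png',cv2.resize(im,None,fx=4.5,fy=4.5,interpolation=cv2.INTER_CUBIC))
def bz(d):
    f=d['frame'].astype(int);o=[]
    for v in range(215,275):
        for u in range(195,285):
            if f[v,u,1]>100 and f[v,u,0]<60 and f[v,u,2]<100:
                p=depth(d,u,v)
                if p[2]<.3:o.append(p[2])
    return np.median(o),len(o)
for k in('scene0','scene5'):print(k,bz(load(k)))
print('now',bz(d))
E
python3 bz.py s6
```

```text
t 7.4 p [ 0.4757 -0.0745  0.0666] xang -0.2597 zax [ 0.0338 -0.0035 -0.9994] F [-1.79  0.35 11.07] open 0.523
tool shift [-0.0002  0.0002  0.0011] yaw -0.0027 q [ 0.05  0.82  0.02  2.16 -0.09  0.13 -1.68]
scene0 (np.float64(0.04907261197982049), 1553)
scene5 (np.float64(0.0720575034406229), 1577)
now (np.float64(0.07350471922351348), 1568)
```

Emit:
play_rows(
  targets=[
    {"jaw":0.48,"dx":0.0,"dy":0.0,"dz":0.0007,"yaw":0.0},
    {"jaw":0.48,"dx":0.0,"dy":0.0,"dz":0.0007,"yaw":0.0},
    {"jaw":0.48,"dx":0.0,"dy":0.0,"dz":0.0007,"yaw":0.0},
    {"jaw":0.48,"dx":0.0,"dy":0.0,"dz":0.0007,"yaw":0.0},
    {"jaw":0.48,"dx":0.0,"dy":0.0,"dz":0.0007,"yaw":0.0},
  ],
)

```text
clock: 7.95
tool_pos: [0.4757, -0.0745, 0.0666]
eef_rot: [0.991, -0.129, 0.019, -0.001]
contact_force: [-1.6, 0.4, 11.3]
opening: 0.519
```

Emit:
play_rows(
  targets=[
    {"jaw":0.48,"dx":0.0,"dy":0.0,"dz":0.0007,"yaw":0.0},
    {"jaw":0.48,"dx":0.0,"dy":0.0,"dz":0.0007,"yaw":0.0},
    {"jaw":0.48,"dx":0.0,"dy":0.0,"dz":0.0007,"yaw":0.0},
    {"jaw":0.48,"dx":0.0,"dy":0.0,"dz":0.0007,"yaw":0.0},
    {"jaw":0.48,"dx":0.0,"dy":0.0,"dz":0.0007,"yaw":0.0},
  ],
)

```text
clock: 8.45
tool_pos: [0.4757, -0.0746, 0.0667]
eef_rot: [0.991, -0.129, 0.02, -0.001]
contact_force: [-1.5, 1.1, 11.3]
opening: 0.521
```

```bash
python3 bz.py s7
```

```text
t 8.45 p [ 0.4757 -0.0746  0.0667] xang -0.2598 zax [ 0.04   -0.0036 -0.9992] F [-1.53  1.08 11.26] open 0.521
tool shift [-0.0002  0.0002  0.0012] yaw -0.0028 q [ 0.05  0.82  0.02  2.16 -0.09  0.12 -1.68]
scene0 (np.float64(0.04907261197982049), 1553)
scene5 (np.float64(0.0720575034406229), 1577)
now (np.float64(0.07342665831877615), 1564)
```

View pics/s7.png

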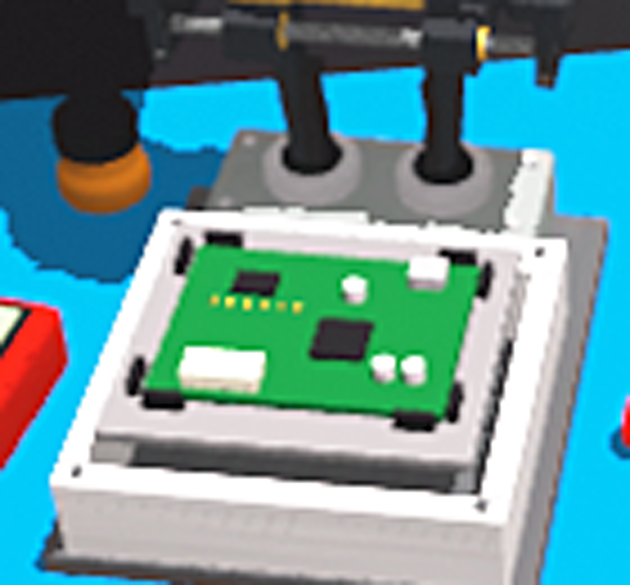

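The board height levelled off at +24.4 mm (73.5 then 73.4 mm), so the carrier is at its stop. I'll release straight up.

Emit:
play_rows(
  targets=[
    {"jaw":0.48,"dx":0.0,"dy":0.0,"dz":-0.02,"yaw":0.0},
    {"jaw":0.48,"dx":0.0,"dy":0.0,"dz":-0.03,"yaw":0.0},
    {"jaw":0.48,"dx":-0.005,"dy":0.0,"dz":-0.03,"yaw":0.0},
    {"jaw":0.48,"dx":-0.005,"dy":0.0,"dz":-0.03,"yaw":0.0},
    {"jaw":0.48,"dx":0.0,"dy":0.0,"dz":-0.02,"yaw":0.0},
  ],
)

```text
clock: 9.0
tool_pos: [0.4597, -0.0715, 0.1976]
eef_rot: [0.991, -0.13, 0.018, -0.001]
contact_force: [0.6, -0.9, 0.4]
opening: 0.525
```

Emit:
play_rows(
  targets=[
    {"jaw":0.48,"dx":0.0,"dy":0.0,"dz":-0.01,"yaw":0.0},
    {"jaw":0.48,"dx":0.0,"dy":0.0,"dz":0.0,"yaw":0.0},
    {"jaw":0.48,"dx":0.0,"dy":0.0,"dz":0.0,"yaw":0.0},
    {"jaw":0.48,"dx":0.0,"dy":0.0,"dz":0.0,"yaw":0.0},
    {"jaw":0.48,"dx":0.0,"dy":0.0,"dz":0.0,"yaw":0.0},
  ],
)

```text
clock: 9.5
tool_pos: [0.4599, -0.0716, 0.2087]
eef_rot: [0.991, -0.13, 0.02, -0.001]
contact_force: [0.3, 0.0, -0.1]
opening: 0.521
```

```bash
python3 bz.py s8; python3 - <<'E'
from h import *
from plant import r
T=r.snapshot('top');cv2.imwrite('pics/top8.png',T['frame'][:,:,::-1])
S=r.snapshot('scene');cv2.imwrite('pics/scene8.png',S['frame'][:,:,::-1])
a=load('scene0')
D=cv2.absdiff(a['frame'],S['frame']).max(2)
for n,(x0,y0,x1,y1) in dict(jar=(178,188,207,220),meter=(95,225,186,275),spool=(318,208,352,242),driver=(305,255,418,288)).items():
    print(n,(D[y0:y1,x0:x1]>60).mean())
E
```

```text
t 9.5 p [ 0.4599 -0.0716  0.2087] xang -0.2603 zax [ 0.0395 -0.0036 -0.9992] F [ 0.28  0.05 -0.06] open 0.521
tool shift [ 1.020e-02 -1.000e-04  1.437e-01] yaw -0.0033 q [ 0.01  0.52  0.07  2.11 -0.08  0.47 -1.69]
scene0 (np.float64(0.04907261197982049), 1553)
scene5 (np.float64(0.0720575034406229), 1577)
now (np.float64(0.07349949106607756), 1565)
jar 0.34051724137931033
meter 0.0
spool 0.0
driver 0.0
```

View pics/scene8.png

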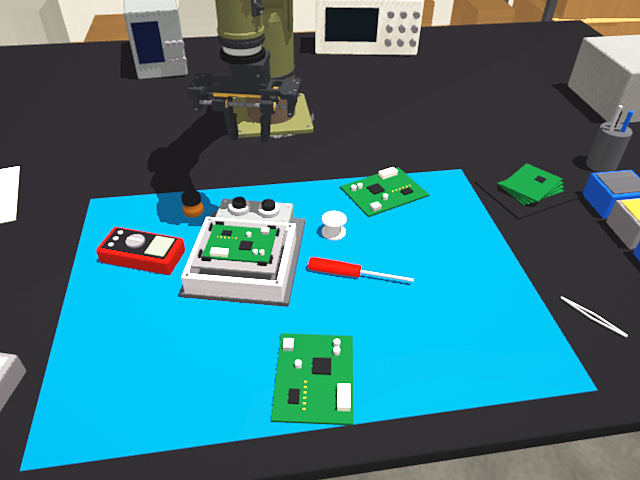

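View pics/s8.png

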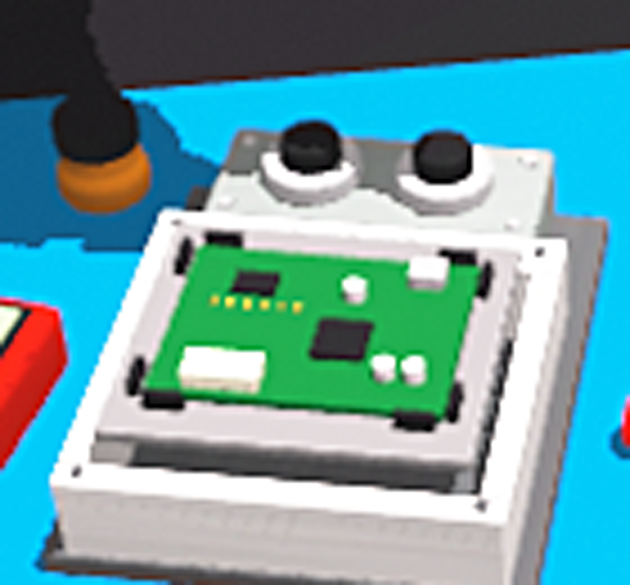

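The carrier and board are up and flat between the ribs. Both buttons have sprung back, at crop (312,140) and (442,152). The jar at (192,205) is in its place; the pixel difference there is the arm's shadow. The hand is clear, so I'm handing in.

```bash
python3 -c "
from plant import r
print(r.finish_job())"
```

```text
the job is handed in; nothing more can be done
None
```

I pressed both release buttons together, one with each fingertip, and held them down for about 4.6 s until the carrier was up. Then I let both go at once and raised the hand clear. The job was handed in at about 9.7 s; the hand-in reports no verdict.

- **Hold:** The push stayed between 9.8 and 14.8 N, above the 7 N needed for both buttons, so both were fully down throughout.
- **Carrier:** Depth readings show the board 24.4 mm higher than at the start. That reading did not change over the last second of the hold or after release. It is 0.6 mm short of the nominal 25 mm, within the camera's error.
- **End state:** The last picture shows both buttons sprung back and the board flat between its ribs. The tool was at z ≈ 0.21 m with no contact force.
- **Bystanders:** The meter, spool and screwdriver show no change in the images. The image difference check flagged the jar's area (34 % of pixels changed). In the picture the jar stands in the same place under the arm's shadow, so I took the shadow as the cause.
- **Deviations:** The tool drifted about 10 mm sideways during the first descent, and I corrected this before touching the buttons. It also tilted slowly to about 0.04 rad during the hold.

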